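# Gauge a vessel and draw the sprung rod to the mark

## Robot

A 6-joint arm with a two-finger parallel gripper is mounted at the origin on a cart in front of the work surface, level with it; the furniture and walls round the work are solid. World frame = base frame: x ahead of the robot, y to its left, z up, the work surface at z = 0. Lengths are in mm, angles in rad, forces in N, time in s.
With the tool pointing down it reaches from about 250 to 725 mm from the base axis. Payload 4 kg.
Tool frame: the origin (TCP) lies at the very end of the fingers, on their centre line; the grasp point (between the pads) lies 19 mm behind it; x points along the fingers, y is the direction in which the jaws open and shut, and the axes are right-handed (so a half turn about x gives the same grasp; the last joint's range is limited). The gripper opens to 85 mm and grips with 20 to 120 N. Pads are 22 mm wide; open, the fingers measure 114 mm over their backs; the gripper's body (76 mm by 85 mm) begins 54 mm behind the grasp point. The pads swing forward as they close: fully open they stand 13 mm farther back than shut.
Start: joints at [-1.138, 0.241, 0.005, 1.335, 0, 1.571], TCP at [209.705, -453.898, 231.306] pointing down, gripper open.
Joint ranges: [-2.72, 2.72], [-1.05, 1.87], [-1.09, 1.28], [-1.99, 2.15], [-1.42, 1.44], [-3.14, 3.14]. Speed limits (rad/s): [2.79, 2.79, 3.14, 3.14, 3.14, 3.14].

## Interface

Orientations are given as a unit quaternion [x, y, z, w].
In Python, from bench import env gives the robot as it stands.
- The arm moves only by the tool servo_tool, never from a script. Its argument "moves" is a list of rows, each an object with "offset": the shift along the tool's x, y, z in mm, a list of three; "twist": the turn about the tool's x in rad. In form: [{"offset": [dx, dy, dz], "twist": twist}, ...]. A call has 1 to 12 rows; each row is the pose to reach, as a shift and turn from the pose commanded when the call began, along the tool's axes at that moment; what a row does not reach only later rows make up. A row lasts 1/10 s, in which the tool goes at most 50 mm and 8.59 degrees, less where a joint would pass 70% of its speed; a pose out of reach is approached as far as the arm can. A call with a gripper value outside its range is refused whole. "claw" is the opening, from 0 (shut) to 1 (fully open), set as the call begins (left out, the last holds). The fingers move at their own pace and stop on an object; "squeeze" is the grip in N (left out, the last holds). Time passes only in rows, so rows that repeat a pose let the fingers close. It gives the time, the measured TCP pose, the force and the opening at its end, in the units of the state.
- env.read_state(): the state, without advancing time (a new reading comes with each control period).
- env.camera(name): name is "scene" or "side" or "wrist"; returns a dict with "pixels" (400x640x3 uint8, blue, green, red), "range_z" (400x640 float32, mm along the optical axis (not along the pixel's ray), 0 where there is no reading), "intrinsics" (3x3 intrinsics, pixels), "position" and "rotation" of the camera in the world. Camera axes: x right, y down, z forward; pixel columns grow to the right and rows downward; lengths in mm; the calibration is good to about 2 mm. A picture is of the moment at which its call begins.
- env.job_done(): hands the job in, once; it reports no verdict.
The state is a dict: "time": time; "joints": joint angles; "joint_velocities": joint speeds; "effort": joint torques, N m; "position": TCP position; "tcp_rot": TCP orientation; "wrist_force": force on the tool from outside, world axes, zero at the start; "torque": the same for the moment, N m; "width": finger opening in mm.
Only numpy, scipy, OpenCV 4.12 (cv2) and the standard library are available. Lean on these libraries where they do the work, as an engineer would, in place of code of your own. Each camera call takes 0.05 s, during which the arm holds its last target.

## Task

Slide the bench gauge's moving jaw shut on the vessel standing between its jaws (either the vial or the bottle) until it presses it against the fixed jaw. Then pull the sprung rod out by its knob until the ring on the rod is level with the pointer on the moving jaw, and finish while still holding the rod there against its spring, with the vessel still upright and snug between the jaws. Leave the other vessel, the timer and the pen where they are.

Things in the scene. Friction and masses are not known exactly. Their poses are not given: they have to be found in the camera images.
- gauge: the bench gauge: an aluminium rail on two grey feet, fixed to the worktop, 300 mm long. Origin on the worktop under the rail; its y axis runs along the rail from the moving jaw toward the fixed jaw, x across it (vessel side is -x, sprung rod side is +x), z up. Rail top 30 mm up.
- anvil_face (a point): point on the measuring face of the fixed jaw (steel plate, 76 mm wide across the rail, 6 to 36 mm above the worktop), 48 mm to the -x side of the rail centre, 20 mm up; the face looks along the gauge's -y. Axes as the gauge's.
- jaw_face (a point): the like point on the face of the moving jaw (same plate size); the face looks along the gauge's +y. Axes as the gauge's.
- jaw (a joint): travel of the moving jaw along the gauge's +y, m: 0 = gap of 100 mm between the faces, gap = 100 mm minus travel. Moves against about 2 N of friction and stays where it is left.
- post (a point): grip point of the grey thumb post with dark ribs that stands up from the moving jaw's carriage, 68 mm above the worktop; the post is 14 mm along gauge y, 26 mm along gauge x, from 46 mm (carriage top) to 86 mm high
- pointer (a point): tip of the thin steel pointer fixed to the moving jaw's carriage, beside the rod and at the height of its axis (68 mm); it moves with the jaw
- ring (a point): centre of the ring (the length mark), a 3 mm thin dark collar 19 mm in diameter on the 9 mm steel rod; the rod's axis is level, parallel to gauge y, 68 mm up and 85 mm to the +x side of the rail. The ring is level with the pointer when both have the same gauge y.
- knob (a point): middle of the grey, dark-ribbed pull knob at the rod's free end, 100 mm from the ring: a level cylinder 22 mm in diameter and 34 mm long along gauge y, with a 33 mm end disc 5 mm thick on its outer (-y) end; 68 mm above the worktop, free below
- rod (a joint): how far the rod is pulled out of its fixed tube along the gauge's -y, m, 0 (fully in) to 0.080 (end stop). An inner spring draws it back in: 3.2 N at 0, rising by 0.8 N per 10 mm; it slides in again when let go.
- vial_mid (a point): centre (half-way up) of the small white-capped vial, 22 mm in diameter, 43 mm tall, upright on the worktop; either between the jaws or standing apart beyond the -y end of the gauge
- bottle_mid (a point): centre (half-way up) of the brown bottle with a white cap, 43 mm in diameter, 82 mm tall, upright on the worktop; it stands in the other of the two places
- bench_timer: bench timer lying on the worktop, 66 x 62 x 18 mm, origin under its centre; leave alone
- pen: felt marker lying on the worktop, 137 mm long along its y, 17 mm thick, origin under its centre; leave alone
There are look-alikes about, which are no part of the job. Several things look just like the part that bears bottle_mid: the one meant starts farthest to the robot's right.

How it is judged:
By the outcome, as a careful person would: the job done as asked, in the order asked, and still so for the second after the job is handed in, while the arm keeps its last pose, push and grip.
It also fails if it takes over 42 s, if anything falls off the work surface, if the arm or the gripper's body presses on something with over 40 N, if the wrist force passes 120 N, or if a joint passes its speed limit or range.

## Working session

There is one attempt and no reset: what is moved stays moved. The work goes in short steps, Python scripts to look and compute and a tool call to move; the robot and the scene stay as the last step left them, time stands still between calls to the robot, and variables do not carry over. Pictures are saved under pics/ and viewed, and the job is handed in when it is done.

Besides the shell and the picture viewer there is one more tool, called after "Emit:" as name(argument=value, ...) on one line, values as JSON. servo_tool: Moves the arm, as the interface text tells. Its arguments: {"type":"object","properties":{"moves":{"type":"array"},"claw":{"type":"number"},"squeeze":{"type":"number"}},"required":["moves"]}

```bash
ls; mkdir -p pics; cat > h.py <<'E'
from bench import env
import cv2,numpy as np,json
def snap(n,tag):
    c=env.camera(n); cv2.imwrite(f'pics/{tag}.png',c['pixels']); np.savez(f'pics/{tag}.npz',**{k:np.array(v) for k,v in c.items()}); return c
def load(tag): return np.load(f'pics/{tag}.npz')
def w(c,u,v,z=None):
    K=c['intrinsics'];z=c['range_z'][int(v),int(u)] if z is None else z
    R=np.array(c['rotation']);p=np.array([(u-K[0,2])/K[0,0]*z,(v-K[1,2])/K[1,1]*z,z])
    return R@p+np.array(c['position'])
def onplane(c,u,v,h):
    a=np.array(c['position']);d=w(c,u,v,1.0)-a
    return a+d*(h-a[2])/d[2]
def proj(c,P):
    K=c['intrinsics'];q=np.array(c['rotation']).T@(np.array(P)-np.array(c['position']))
    return K[0,0]*q[0]/q[2]+K[0,2],K[1,1]*q[1]/q[2]+K[1,2],q[2]
E
python3 - <<'E'
from h import *
for n in ['scene','side','wrist']:
    c=snap(n,n+'0'); print(n,c['position'],np.array(c['rotation']).round(3).tolist(),c['intrinsics'][0])
print(env.read_state())
E
```

```text
pics
scene [1251.3344869  -823.12467549  725.53677969] [0.815, 0.329, -0.18, -0.441] [453.93833567   0.         314.3306437 ]
side [ 454.67576277 -905.10597512  638.18889579] [0.888, -0.055, 0.02, -0.456] [445.92959116   0.         313.03034357]
wrist [ 278.24943752 -421.06960766  372.13464049] [0.833, -0.533, -0.081, 0.125] [349.97563364   0.         325.0521206 ]
{'time': 0.15, 'joints': array([-1.13799255e+00,  2.41226912e-01,  4.05203781e-03,  1.33521776e+00,
       -2.68903887e-06,  1.57077264e+00]), 'joint_velocities': array([ 0.00103273, -0.00285475,  0.00293769,  0.00116001,  0.00011414,
       -0.0002743 ]), 'effort': array([-8.00565722e-04, -3.72634757e+01,  2.52638787e+01,  1.23399348e-02,
        3.66983193e-05,  2.53729667e-06]), 'position': array([ 209.50790661, -453.46370638,  230.63098033]), 'tcp_rot': array([-0.69049034, -0.15238687,  0.69073455, -0.15128484]), 'wrist_force': array([-0.49257041, -0.58302819,  0.30783776]), 'torque': array([-0.04398066, -0.01806036,  0.00817575]), 'width': 85.33052753254356}
```

```bash
sed -i "s/R=np.array(c\['rotation'\])/R=RR(c)/; s/np.array(c\['rotation'\]).T@/RR(c).T@/" h.py; cat >> h.py <<'E'
from scipy.spatial.transform import Rotation
def RR(c): 
    r=np.array(c['rotation']); return r if r.shape==(3,3) else Rotation.from_quat(r).as_matrix()
E
cat h.py | head -16
```

```text
from bench import env
import cv2,numpy as np,json
def snap(n,tag):
    c=env.camera(n); cv2.imwrite(f'pics/{tag}.png',c['pixels']); np.savez(f'pics/{tag}.npz',**{k:np.array(v) for k,v in c.items()}); return c
def load(tag): return np.load(f'pics/{tag}.npz')
def w(c,u,v,z=None):
    K=c['intrinsics'];z=c['range_z'][int(v),int(u)] if z is None else z
    R=RR(c);p=np.array([(u-K[0,2])/K[0,0]*z,(v-K[1,2])/K[1,1]*z,z])
    return R@p+np.array(c['position'])
def onplane(c,u,v,h):
    a=np.array(c['position']);d=w(c,u,v,1.0)-a
    return a+d*(h-a[2])/d[2]
def proj(c,P):
    K=c['intrinsics'];q=RR(c).T@(np.array(P)-np.array(c['position']))
    return K[0,0]*q[0]/q[2]+K[0,2],K[1,1]*q[1]/q[2]+K[1,2],q[2]
from scipy.spatial.transform import Rotation
```

View pics/scene0.png

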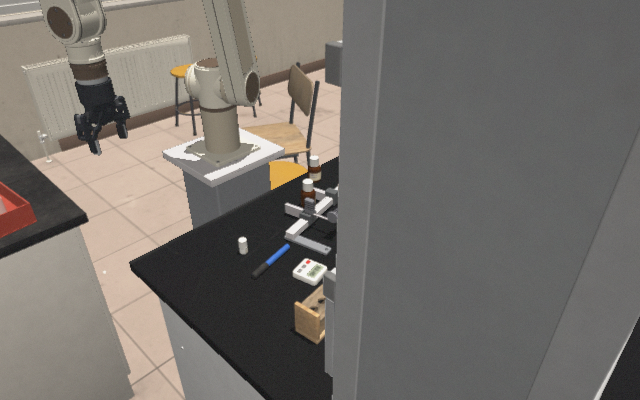

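View pics/side0.png

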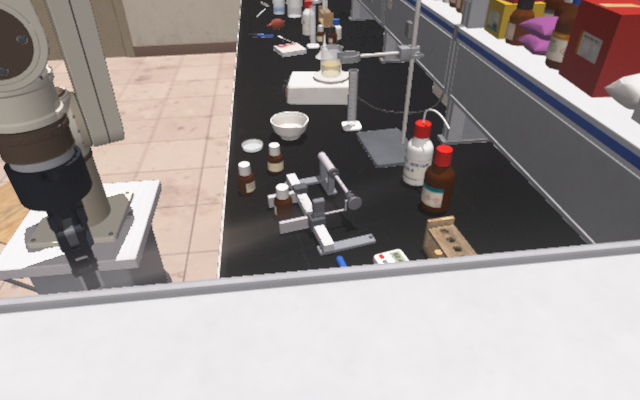

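View pics/wrist0.png

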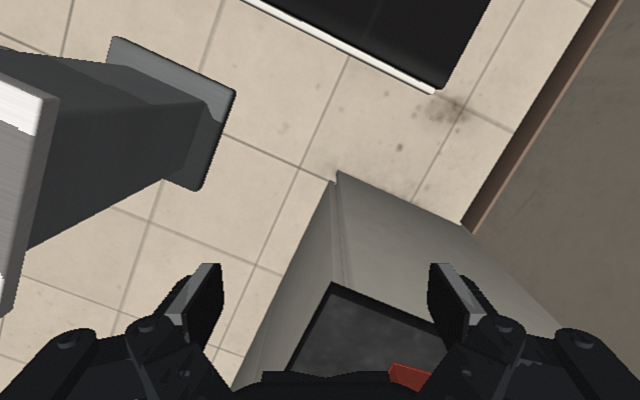

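```bash
python3 - <<'E'
from h import *
c=load('side0');p=c['pixels']
cv2.imwrite('pics/side0c.png',cv2.resize(p[130:265,220:400],None,fx=4.4,fy=4.4,interpolation=cv2.INTER_CUBIC))
s=load('scene0')
cv2.imwrite('pics/scene0c.png',cv2.resize(s['pixels'][140:350,200:345],None,fx=2.8,fy=2.8,interpolation=cv2.INTER_CUBIC))
for u,v in [(246,168),(275,148),(283,189),(286,205),(318,208),(352,203),(325,240),(350,243),(325,160),(305,185),(340,185)]:
    print(u,v,w(c,u,v).round(1))
E
```

```text
246 168 [392.3  51.5  78.6]
275 148 [467.7 143.4  79.2]
283 189 [476.5 -59.1  81.7]
286 205 [480.7 -70.5  44.8]
318 208 [ 547.9 -125.5   69.2]
352 203 [ 623.4 -122.5   73.2]
325 240 [ 554.7 -188.    29.9]
350 243 [ 609.8 -183.1   11.3]
325 160 [589.9  66.4  76.7]
305 185 [532.4   6.9  45.1]
340 185 [611.1 -37.4  66.5]
```

View pics/side0c.png

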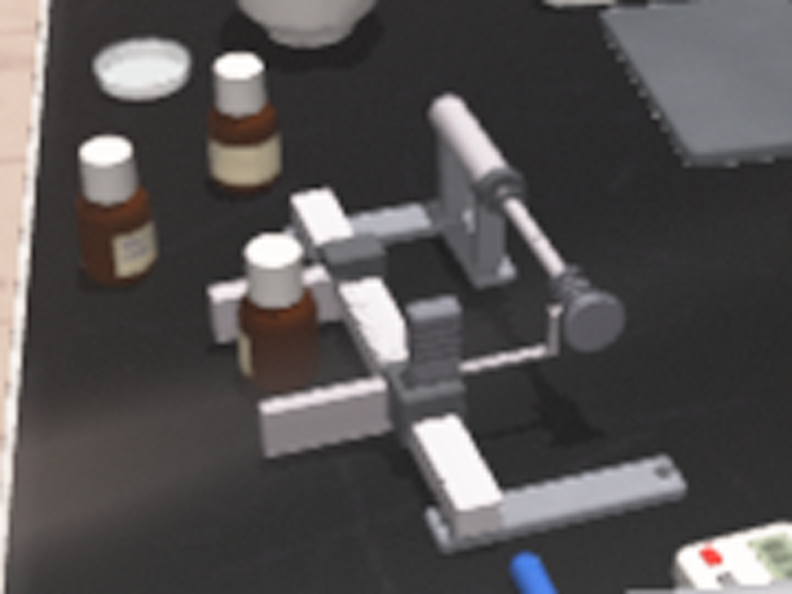

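View pics/scene0c.png

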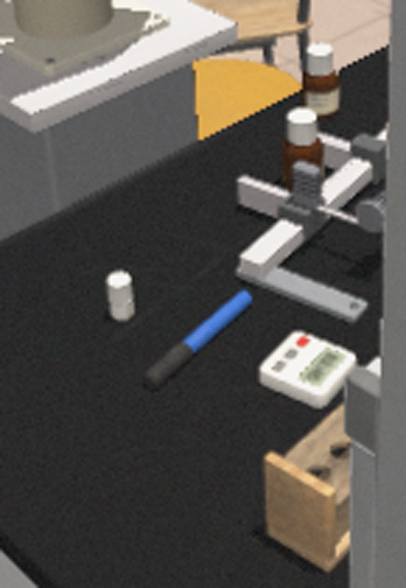

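```bash
cat >> h.py <<'E'
def cloud(c):
    K=c['intrinsics'];Z=c['range_z'];v,u=np.mgrid[0:400,0:640]
    P=np.stack([(u-K[0,2])/K[0,0]*Z,(v-K[1,2])/K[1,1]*Z,Z],-1)@RR(c).T+np.array(c['position'])
    P[Z==0]=np.nan
    return P
E
python3 - <<'E'
from h import *
c=load('side0');P=cloud(c);px=c['pixels'].astype(int)
# world topdown map height
X,Y,Z=P[...,0],P[...,1],P[...,2]
m=(X>420)&(X<680)&(Y>-220)&(Y<150)&(Z>3)&(Z<110)
S=4
img=np.zeros((370*2,260*2,3),np.uint8)
for x,y,z,col in zip(X[m],Y[m],Z[m],px[m]):
    i=int((150-y)*2);j=int((x-420)*2); cv2.circle(img,(j,i),2,[int(a) for a in col],-1)
cv2.imwrite('pics/top0.png',cv2.resize(img,None,fx=.8,fy=.8))
# rail top
r=(abs(Z-30)<3)&(X>500)&(X<590)&(Y>-200)&(Y<130)&(px.min(-1)>150)
q=P[r][:,:2]
print(r.sum()); vx,vy,x0,y0=cv2.fitLine(q.astype(np.float32),cv2.DIST_HUBER,0,.01,.01).ravel(); print(vx,vy,x0,y0)
d=np.array([vx,vy]);n=np.array([-vy,vx]);t=(q-[x0,y0])@d; s=(q-[x0,y0])@n
print(t.min(),t.max(),np.percentile(s,[2,50,98]))
# tube/rod
r=(abs(Z-72)<14)&(X>560)&(X<660)&(Y>-115)&(Y<130)
q=P[r][:,:2]; print(r.sum(),cv2.fitLine(q.astype(np.float32),cv2.DIST_HUBER,0,.01,.01).ravel())
E
```

```text
485
0.19308901 -0.98118126 535.6985 -78.37829
-171.95092610463095 125.70311916692428 [-1.08961515e+01  5.52622052e-03  1.16024847e+01]
442 [ 2.0651020e-01 -9.7844446e-01  6.0307764e+02  8.2625461e-01]
```

View pics/top0.png

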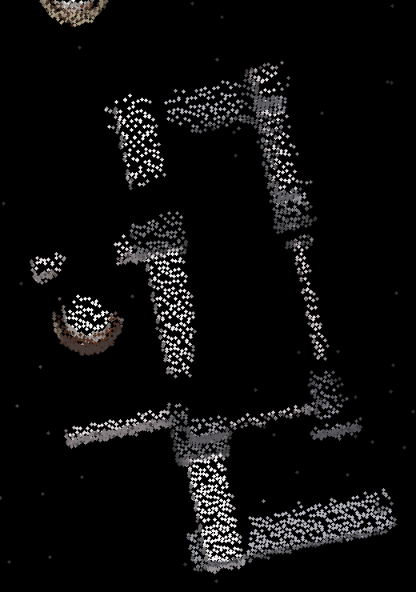

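```bash
cat >> h.py <<'E'
def tool(P,yaw=None):
    "offset in tool axes from current measured pose to world P"
    s=env.read_state(); R=Rotation.from_quat(s['tcp_rot']).as_matrix()
    return R.T@(np.array(P)-s['position']),R
E
python3 - <<'E'
from h import *
for P in [(600,-160,240),(560,-200,240)]:
    o,R=tool(P); print(o.round(1)); 
print(R.round(3))
c=load('wrist0'); print(R.T@(c['position']-env.read_state()['position']), (R.T@RR(c)).round(3))
E
```

```text
[  -9.2 -102.6 -477.6]
[  -9.2  -83.1 -424.5]
[[-0.001  0.419 -0.908]
 [ 0.001 -0.908 -0.419]
 [-1.    -0.002  0.   ]]
[-141.50276516   -0.79981611  -75.98940247] [[ 0.    -0.295  0.955]
 [ 1.    -0.    -0.   ]
 [ 0.     0.955  0.295]]
```

```bash
python3 - <<'E'
from h import *
o,R=tool((570,-110,250)); print(o.round(1)); 
E
```

```text
[ -19.1 -160.6 -471.3]
```

Emit:
servo_tool(moves=[{"offset":[-20,-13,-39],"twist":-0.11},{"offset":[-20,-27,-79],"twist":-0.22},{"offset":[-20,-40,-118],"twist":-0.33},{"offset":[-20,-54,-157],"twist":-0.45},{"offset":[-20,-67,-196],"twist":-0.56},{"offset":[-20,-80,-236],"twist":-0.67},{"offset":[-20,-94,-275],"twist":-0.78},{"offset":[-20,-107,-314],"twist":-0.89},{"offset":[-20,-120,-353],"twist":-1.0},{"offset":[-20,-134,-393],"twist":-1.11},{"offset":[-20,-147,-432],"twist":-1.22},{"offset":[-20,-160,-471],"twist":-1.337}])

```text
time: 1.35
position: [571.1, -109.7, 250.9]
tcp_rot: [0.446, 0.548, -0.447, 0.548]
wrist_force: [-0.1, -1.8, -0.2]
width: 85.4
```

```bash
python3 - <<'E'
from h import *
c=snap('wrist','wrist1')
print(tool((0,0,0))[1].round(3))
E
```

```text
[[ 0.002  0.977  0.211]
 [ 0.004  0.211 -0.977]
 [-1.     0.003 -0.003]]
```

View pics/wrist1.png

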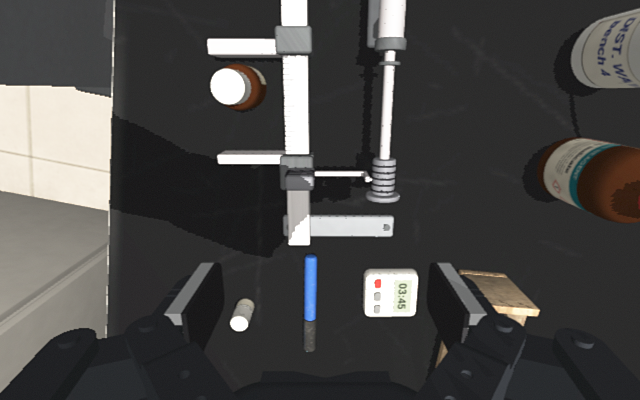

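```bash
python3 - <<'E'
from h import *
c=load('wrist1')
cv2.imwrite('pics/w1a.png',cv2.resize(c['pixels'][20:250,200:420],None,fx=3.4,fy=2.6,interpolation=cv2.INTER_CUBIC))
cv2.imwrite('pics/w1b.png',cv2.resize(c['pixels'][140:220,260:420],None,fx=5,fy=5,interpolation=cv2.INTER_CUBIC))
P=cloud(c);px=c['pixels'].astype(int);Z=P[...,2]
r=(abs(Z-30)<3)&(P[...,0]>490)&(P[...,0]<590)&(px.min(-1)>170)
r[:, :280]=0; r[:,315:]=0
q=P[r][:,:2].astype(np.float32); vx,vy,x0,y0=cv2.fitLine(q,cv2.DIST_HUBER,0,.01,.01).ravel(); print(r.sum(),vx,vy,x0,y0)
# rod
r=(abs(Z-70)<6); r[:70]=0;r[150:]=0;r[:,375:] &= True; r[:,:375]=0; r[:,400:]=0
q=P[r][:,:2].astype(np.float32); print(r.sum(),cv2.fitLine(q,cv2.DIST_HUBER,0,.01,.01).ravel(),np.median(Z[r]))
E
```

```text
4015 0.2005571 -0.979682 533.8542 -71.93427
795 [ 2.0050012e-01 -9.7969365e-01  6.1284064e+02 -3.8110416e+01] 70.69448835916893
```

View pics/w1a.png

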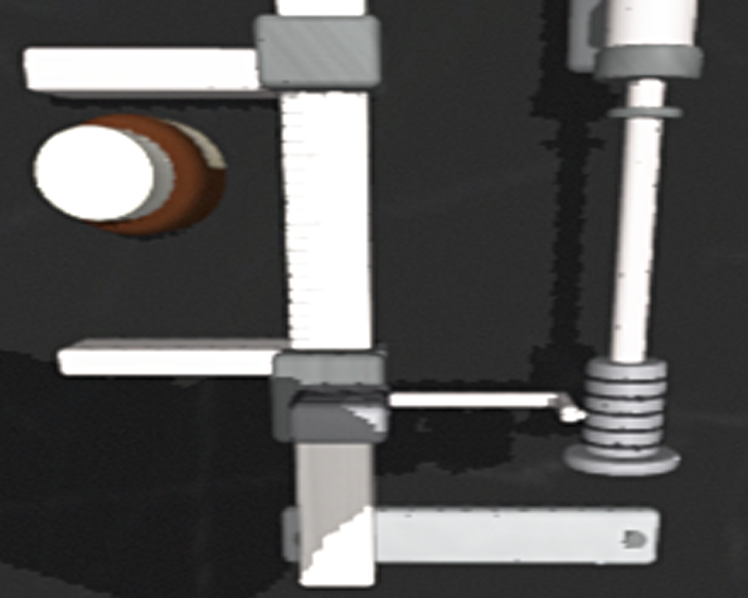

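View pics/w1b.png

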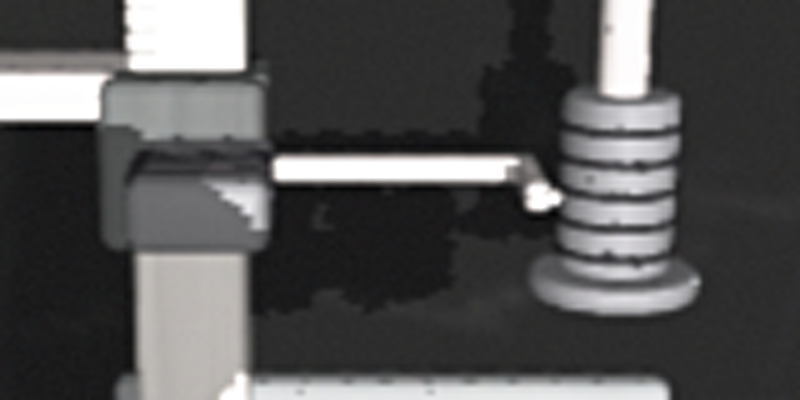

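```bash
cat >> h.py <<'E'
gy=np.array([-.2005,.9797,0]);gx=np.array([.9797,.2005,0]);G0=np.array([533.85,-71.93,0])
def g(P): d=np.array(P)-G0; return np.array([d@gx,d@gy,P[2]])
def ug(q): return G0+gx*q[0]+gy*q[1]+np.array([0,0,q[2]])
E
python3 - <<'E'
from h import *
c=load('wrist1')
for n,u,v,h in [('postTL',286.5,175,86),('postBR',313.5,190,86),('tip',368,179.4,70),('ringL',379,63,68),('ringR',400,63,68),('rod near',388,100,72),('knob top front',384,158,79),('knob disc',382,197,68),('jawface',240,152,36),('anvil',230,55,36),('capc',229,86,82),('flange',390,43,80)]:
    print(n,g(onplane(c,u,v,h)).round(1),g(w(c,u,v)).round(1))
P=cloud(c); q=(P-G0); gyv=q@gy; gxv=q@gx; Z=P[...,2]
def rep(n,m): print(n,m.sum(),np.percentile(gxv[m],[1,50,99]).round(1),np.percentile(gyv[m],[1,50,99]).round(1),np.percentile(Z[m],[1,50,99]).round(1))
rep('posttop',(Z>82)&(Z<90)&(abs(gxv)<20)&(gyv<-40))
rep('carr',(Z>44)&(Z<49)&(abs(gxv)<22)&(gyv<-20))
rep('jawplate',(abs(Z-36)<2.5)&(gxv>-80)&(gxv<-25)&(gyv<-10)&(gyv>-90))
rep('anvilplate',(abs(Z-36)<2.5)&(gxv>-80)&(gxv<-25)&(gyv>20))
rep('cap',(abs(Z-82)<3)&(gxv<-20)&(gxv>-80))
rep('knob',(Z>50)&(Z<90)&(gxv>65)&(gxv<110)&(gyv<-28))
rep('pin',(Z>50)&(Z<90)&(gxv>60)&(gxv<74)&(gyv<-20))
for a in range(-95,-20,4):
    m=(Z>76)&(Z<83)&(gxv>70)&(gxv<100)&(gyv>a)&(gyv<a+4); print(a,m.sum(),Z[m].mean().round(1) if m.any() else 0,end='; ')
E
```

```text
postTL [ -5.4 -39.2  86. ] [ -6.3 -41.   78. ]
postBR [ 18.7 -53.1  86. ] [ 15.8 -77.4  -1.5]
tip [ 69.9 -47.   70. ] [ 70.1 -47.5  67.8]
ringL [75.7 56.1 68. ] [75.7 56.1 68.1]
ringR [93.9 56.1 68. ] [93.3 55.9 71. ]
rod near [84.5 25.4 72. ] [84.7 25.4 71. ]
knob top front [ 82.4 -24.9  79. ] [ 84.  -26.5  70. ]
knob disc [ 84.3 -65.   68. ] [ 82.2 -61.3  80.4]
jawface [-57.8 -26.8  36. ] [-61.3 -29.1  21.7]
anvil [-60.8  65.2  36. ] [-62.5  65.8  29.3]
capc [-52.   36.7  82. ] [-52.2  36.7  81.2]
flange [82.3 70.5 80. ] [82.3 70.5 79.8]
posttop 403 [-6.3  5.7 18.2] [-54.  -46.7 -40.7] [82.3 84.7 86.5]
carr 335 [-15.9  -3.2  20.7] [-62.5 -38.2 -30.3] [44.  44.7 47.7]
jawplate 484 [-79.4 -52.9 -25.5] [-38.6 -34.1 -29.2] [33.5 34.9 36.7]
anvilplate 895 [-79.4 -51.7 -25.6] [35.4 72.4 79.4] [33.6 35.  37.1]
cap 876 [-66.9 -53.8 -40.7] [22.8 36.7 49.4] [79.  80.6 82.3]
knob 1103 [68.1 82.5 98.2] [-65.3 -48.5 -28.7] [57.1 76.5 83.6]
pin 120 [67.8 71.  73.9] [-65.1 -49.3 -32.3] [51.1 68.1 78.1]
-95 0 0; -91 0 0; -87 0 0; -83 0 0; -79 0 0; -75 0 0; -71 0 0; -67 62 80.4; -63 109 79.2; -59 55 77.6; -55 51 77.3; -51 59 77.4; -47 50 77.5; -43 53 77.4; -39 62 77.6; -35 58 77.5; -31 61 77.2; -27 0 0; -23 0 0;
```

```bash
python3 - <<'E'
from h import *
for q in [(6,-92,110),(6,-92,57)]:
    o,R=tool(ug(q)); print(ug(q).round(1),o.round(1)); 
E
```

```text
[ 558.2 -160.9  110. ] [139.7 -28.9  51.4]
[ 558.2 -160.9   57. ] [192.7 -29.1  51.5]
```

Emit:
servo_tool(moves=[{"offset":[30,-22,38],"twist":0.011},{"offset":[70,-29,51],"twist":0.011},{"offset":[110,-29,51],"twist":0.011},{"offset":[145,-29,51],"twist":0.011},{"offset":[175,-29,51],"twist":0.011},{"offset":[192,-29,51],"twist":0.011},{"offset":[192,-29,51],"twist":0.011},{"offset":[192,-29,51],"twist":0.011}], claw=0, squeeze=30)

```text
time: 2.2
position: [551.6, -166.9, 59.3]
tcp_rot: [0.451, 0.545, -0.451, 0.544]
wrist_force: [0.1, -0.1, 0.6]
width: 0.4
```

```bash
python3 - <<'E'
from h import *
c=snap('wrist','wrist2');c=snap('side','side2')
s=env.read_state();print(s['time'],s['width'],s['wrist_force'],g(s['position']),tool((0,0,0))[1].round(4).tolist())
cv2.imwrite('pics/side2c.png',cv2.resize(c['pixels'][100:265,220:400],None,fx=3.6,fy=3.6,interpolation=cv2.INTER_CUBIC))
E
```

```text
2.3 -0.17342539971211082 [-0.60726668 -0.96748458  0.26653988] [ -0.36141846 -97.2061292   60.79973287] [[0.0026, 0.9824, 0.1868], [-0.0008, 0.1868, -0.9824], [-1.0, 0.0024, 0.0013]]
```

View pics/wrist2.png

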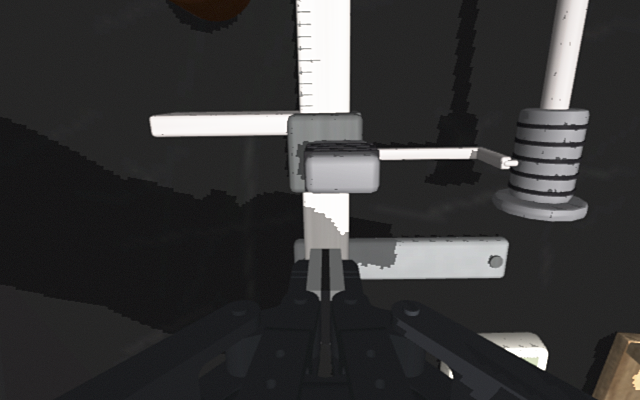

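View pics/side2c.png

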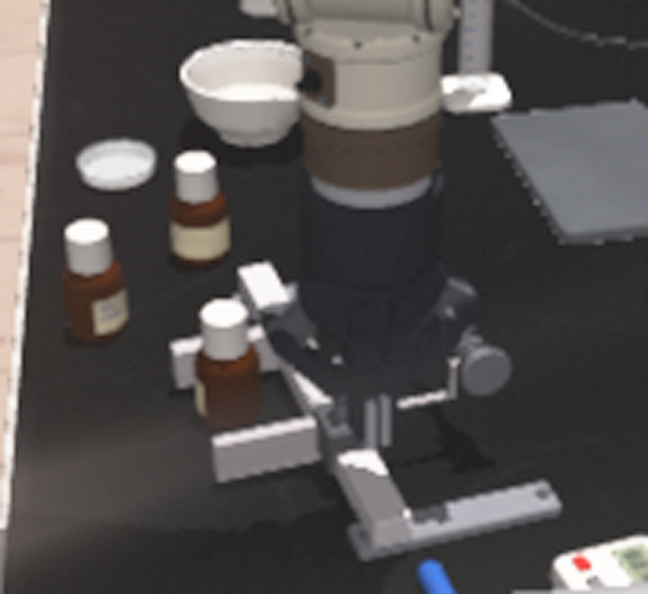

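```bash
python3 - <<'E'
from h import *
for i in range(2):
    c=snap('wrist','wrist3')
    s=env.read_state();print(s['time'],s['joint_velocities'].round(3),s['position'],g(s['position']))
P=cloud(c); q=(P-G0); gyv=q@gy; gxv=q@gx; Z=P[...,2]
def rep(n,m): print(n,m.sum(),np.percentile(gxv[m],[1,50,99]).round(1),np.percentile(gyv[m],[1,50,99]).round(1),np.percentile(Z[m],[1,50,99]).round(1))
rep('posttop',(Z>82)&(Z<90)&(abs(gxv)<25)&(gyv<-35)&(gyv>-70))
rep('knob',(Z>50)&(Z<90)&(gxv>65)&(gxv<110)&(gyv<-28))
rep('rod',(Z>50)&(Z<90)&(gxv>75)&(gxv<110)&(gyv>-18))
px=c['pixels'].astype(int)
r=(abs(Z-30)<3)&(abs(gxv)<20)&(gyv>-25)&(px.min(-1)>150)
rep('rail',r)
E
```

```text
2.35 [ 0.002 -0.003 -0.002 -0.001 -0.    -0.001] [ 553.05423047 -167.27238244   60.94885879] [ -0.30176309 -97.25738029  60.94885879]
2.4 [ 0.002 -0.    -0.005 -0.001  0.002  0.001] [ 553.00734266 -167.19000582   60.93362818] [ -0.33118256 -97.1672749   60.93362818]
posttop 2762 [-7.1  5.3 17.6] [-54.  -46.7 -40.5] [82.2 84.7 86.3]
knob 7921 [67.4 78.4 94.8] [-65.3 -47.7 -28.4] [55.6 76.2 83.4]
rod 2384 [79.5 82.2 88.1] [-17.7  -4.5   7.6] [64.9 70.5 72.8]
rail 5169 [-12.1  -0.5  11.1] [-24.5  -2.2  17.7] [27.3 29.  30.7]
```

Emit:
servo_tool(moves=[{"offset":[3,6,-10],"twist":-0.014},{"offset":[3,6,-24],"twist":-0.014},{"offset":[3,6,-30],"twist":-0.014},{"offset":[3,6,-36],"twist":-0.014},{"offset":[3,6,-42],"twist":-0.014},{"offset":[3,6,-48],"twist":-0.014},{"offset":[3,6,-54],"twist":-0.014},{"offset":[3,6,-60],"twist":-0.014},{"offset":[3,6,-66],"twist":-0.014},{"offset":[3,6,-70],"twist":-0.014},{"offset":[3,6,-70],"twist":-0.014}])

```text
time: 3.5
position: [544.5, -95.9, 56.3]
tcp_rot: [0.447, 0.548, -0.446, 0.548]
wrist_force: [0.5, 0.4, 0.5]
width: 0.2
```

```bash
cat > chk.py <<'E'
from h import *
import sys
t=sys.argv[1]
c=snap('wrist',t)
s=env.read_state();R=tool((0,0,0))[1];print(s['time'],s['width'],s['wrist_force'].round(1),'g',g(s['position']).round(2),'yaw',np.degrees(np.arctan2(R[1,1],R[0,1])).round(2),'want 11.57')
P=cloud(c); q=(P-G0); gyv=q@gy; gxv=q@gx; Z=P[...,2]
def rep(n,m): 
  if m.any(): print(n,m.sum(),np.percentile(gxv[m],[1,50,99]).round(1),np.percentile(gyv[m],[1,50,99]).round(1),np.percentile(Z[m],[1,50,99]).round(1))
rep('posttop',(Z>82)&(Z<90)&(abs(gxv-6)<16)&(gyv>s['position'].dot(gy)-G0.dot(gy)+8)&(gyv<60))
rep('cap',(abs(Z-82)<3)&(gxv<-25)&(gxv>-80)&(gyv>0))
rep('jawplate',(abs(Z-36)<2.5)&(gxv>-80)&(gxv<-25)&(gyv<40)&(gyv>-90))
E
python3 chk.py wrist4
```

```text
3.55 0.12661276116111717 [0.4 0.5 0.6] g [  5.81 -25.8   56.27] yaw 11.62 want 11.57
posttop 2916 [-7.1  5.5 18. ] [-17.7  -6.7   0.4] [82.1 84.7 89.4]
cap 5466 [-67.1 -53.7 -41. ] [23.5 36.9 49.5] [79.1 80.6 82.1]
jawplate 2239 [-79.4 -51.2 -25.6] [ 1.8  7.  36.3] [33.6 34.9 37.2]
```

View pics/wrist4.png

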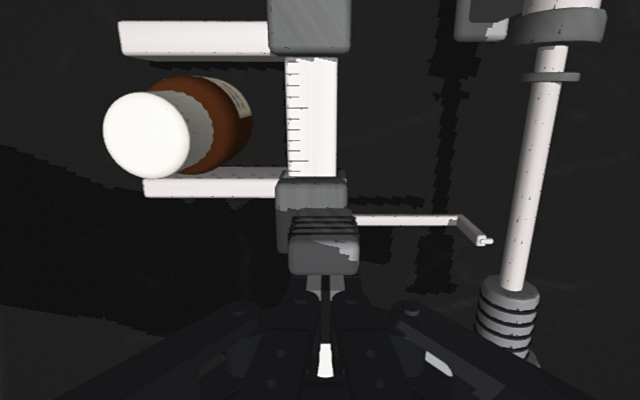

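Emit:
servo_tool(moves=[{"offset":[0,0,-2],"twist":0},{"offset":[0,0,-4],"twist":0},{"offset":[0,0,-6],"twist":0},{"offset":[0,0,-8],"twist":0},{"offset":[0,0,-10],"twist":0},{"offset":[0,0,-12],"twist":0},{"offset":[0,0,-13],"twist":0},{"offset":[0,0,-14],"twist":0},{"offset":[0,0,-14],"twist":0}])

```text
time: 4.45
position: [542.4, -84.3, 56.5]
tcp_rot: [0.447, 0.547, -0.448, 0.549]
wrist_force: [1.9, -5.8, -2.4]
width: -0.1
```

```bash
python3 chk.py wrist5
```

```text
4.5 0.20739201658385 [ 3.  -5.9 -1.4] g [  5.86 -13.83  56.42] yaw 11.53 want 11.57
posttop 2888 [-7.   5.7 17.8] [-5.7  5.  12.1] [82.2 84.7 89.5]
cap 5347 [-67.  -53.6 -40.9] [31.6 45.1 57.8] [79.1 80.6 82.1]
jawplate 1804 [-79.1 -47.2 -25.5] [13.5 17.7 36.6] [33.6 34.9 36.7]
```

View pics/wrist5.png

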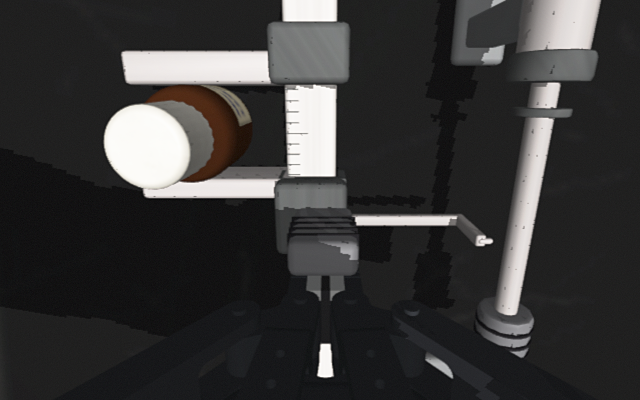

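Emit:
servo_tool(moves=[{"offset":[0,0,-1],"twist":0},{"offset":[0,0,-2],"twist":0},{"offset":[0,0,-3],"twist":0},{"offset":[0,0,-4],"twist":0},{"offset":[0,0,-5],"twist":0},{"offset":[0,0,-6],"twist":0},{"offset":[0,0,-7],"twist":0},{"offset":[0,0,-7],"twist":0}])

```text
time: 5.3
position: [542.3, -84.2, 56.7]
tcp_rot: [0.445, 0.542, -0.452, 0.551]
wrist_force: [5.4, -23.0, -6.1]
width: -0.3
```

```bash
python3 chk.py wrist6
```

```text
5.35 -0.008413059743778673 [  6.3 -23.1  -6.6] g [  5.86 -13.69  56.68] yaw 11.26 want 11.57
posttop 2947 [-7.   5.5 18.1] [-5.6  5.1 12.2] [82.1 84.8 89.6]
cap 5298 [-66.9 -53.7 -41.1] [31.7 45.3 57.9] [79.1 80.6 82.1]
jawplate 1729 [-78.9 -46.2 -25.4] [13.8 17.8 36.3] [33.6 34.9 36.7]
```

View pics/wrist6.png

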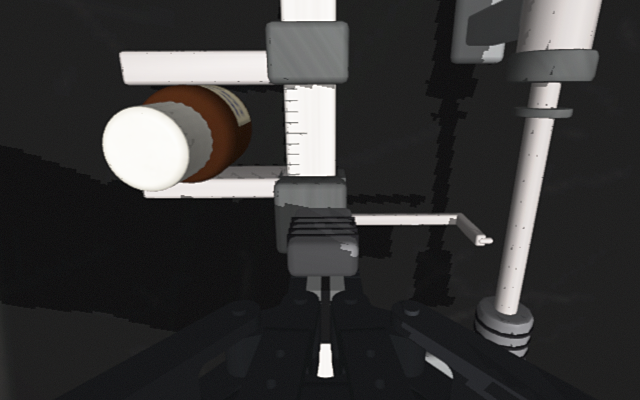

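Emit:
servo_tool(moves=[{"offset":[0,0,5],"twist":0},{"offset":[0,0,15],"twist":0},{"offset":[-20,0,38],"twist":0},{"offset":[-60,0,38],"twist":0},{"offset":[-68,40,38],"twist":0},{"offset":[-68,79,38],"twist":0},{"offset":[-68,79,38],"twist":0},{"offset":[-68,79,38],"twist":0}])

```text
time: 6.15
position: [624.8, -96.7, 123.1]
tcp_rot: [0.446, 0.549, -0.447, 0.547]
wrist_force: [0.1, 0.6, 0.1]
width: 0.0
```

Emit:
servo_tool(moves=[{"offset":[0,0,0],"twist":0},{"offset":[0,0,0],"twist":0},{"offset":[0,0,0],"twist":0}], claw=0.6)

```text
time: 6.45
position: [624.5, -97.9, 124.6]
tcp_rot: [0.447, 0.548, -0.447, 0.548]
wrist_force: [0.1, -0.3, 0.9]
width: 43.2
```

```bash
python3 chk.py wrist7; python3 - <<'E'
from h import *
c=load('wrist7')
P=cloud(c); q=(P-G0); gyv=q@gy; gxv=q@gx; Z=P[...,2]
def rep(n,m): print(n,m.sum(),np.percentile(gxv[m],[1,50,99]).round(1),np.percentile(gyv[m],[1,50,99]).round(1),np.percentile(Z[m],[1,50,99]).round(1))
rep('knobtop',(Z>70)&(Z<84)&(abs(gxv-84)<14)&(gyv<-20)&(gyv>-75))
rep('rodtop',(Z>70.3)&(Z<76)&(abs(gxv-84)<14)&(gyv<40)&(gyv>-20))
E
```

```text
6.5 50.27168525558064 [-0.4 -0.3  0.6] g [ 83.86 -43.71 124.66] yaw 11.55 want 11.57
posttop 1248 [-6.1  6.4 18.4] [-1.4  5.5 11.6] [82.2 84.6 86.4]
cap 2568 [-66.5 -53.3 -40.5] [31.5 44.7 57.5] [79.1 80.5 82.1]
jawplate 1320 [-79.2 -50.  -25.6] [13.7 18.7 38.2] [33.6 34.9 37.7]
knobtop 2624 [71.9 84.5 96.4] [-65.2 -46.1 -21.3] [70.2 76.6 83.2]
rodtop 1071 [81.1 84.5 87.9] [-19.2  12.8  39.4] [70.3 71.2 72.7]
```

View pics/wrist7.png

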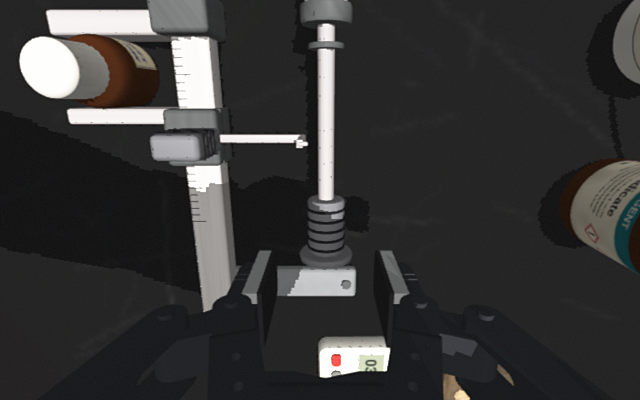

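```bash
python3 - <<'E'
from h import *
c=load('wrist7')
a=cv2.resize(c['pixels'][20:170,270:370],None,fx=5,fy=5,interpolation=cv2.INTER_CUBIC)
cv2.imwrite('pics/w7c.png',a[:600]); cv2.imwrite('pics/w7d.png',a[450:])
b=cv2.resize(c['pixels'][10:130,20:220],None,fx=4,fy=4,interpolation=cv2.INTER_CUBIC); cv2.imwrite('pics/w7e.png',b)
E
```

```text
(no output)
```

View pics/w7c.png

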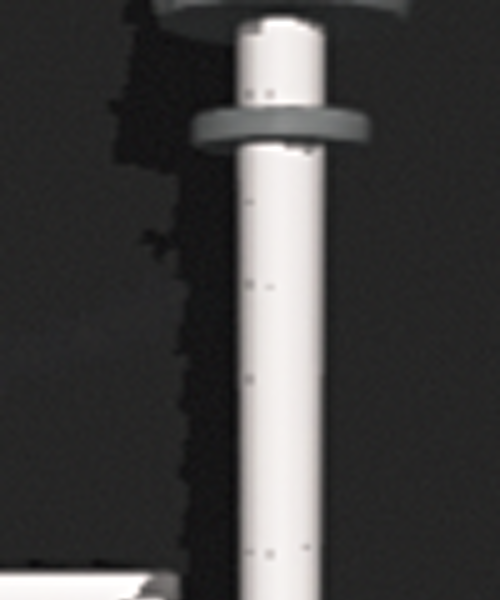

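View pics/w7d.png

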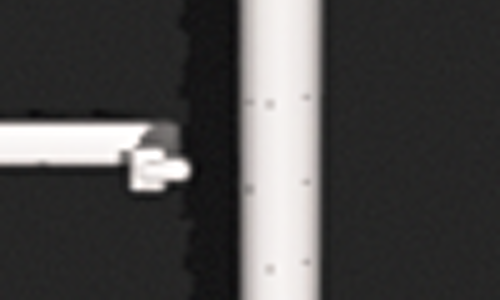

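View pics/w7e.png

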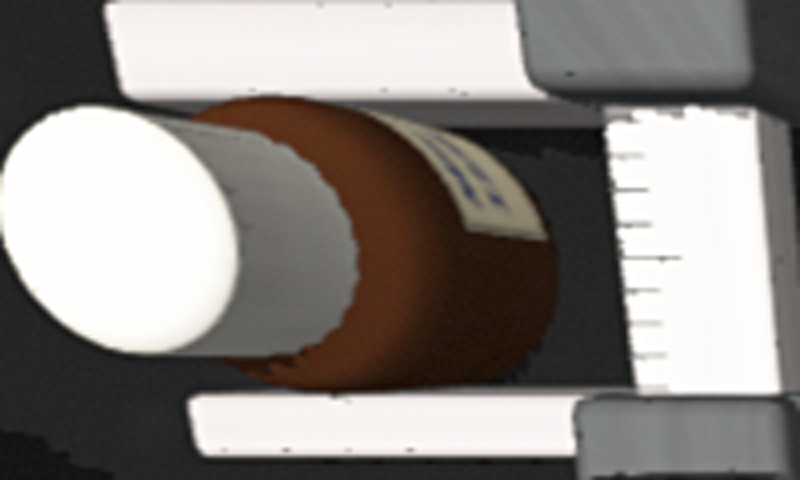

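```bash
python3 - <<'E'
from h import *
c=load('wrist7')
for n,u,v in [('ringL',308.5,45),('ringR',343,45),('tip',306,143.2)]: print(n,g(onplane(c,u,v,68)).round(2),g(w(c,u,v)).round(1))
Q=ug((84.7,-44.5,49)); print(tool(Q)[0])
E
```

```text
ringL [75.36 56.25 68.  ] [72.5 64.2  0.6]
ringR [93.35 56.24 68.  ] [93.3 56.1 69.6]
tip [73.21  5.25 68.  ] [73.3  5.6 70.3]
[75.65544164  0.84534827  0.80100165]
```

Emit:
servo_tool(moves=[{"offset":[30,1,1],"twist":0},{"offset":[55,1,1],"twist":0},{"offset":[70,1,1],"twist":0},{"offset":[76,1,1],"twist":0},{"offset":[76,1,1],"twist":0},{"offset":[76,1,1],"twist":0}])

```text
time: 7.1
position: [627.2, -98.7, 49.4]
tcp_rot: [0.447, 0.547, -0.447, 0.548]
wrist_force: [1.1, -0.4, 0.6]
width: 51.4
```

Emit:
servo_tool(moves=[{"offset":[0,0,0],"twist":0},{"offset":[0,0,0],"twist":0},{"offset":[0,0,0],"twist":0},{"offset":[0,0,0],"twist":0},{"offset":[0,0,0],"twist":0}], claw=0, squeeze=60)

```text
time: 7.6
position: [625.2, -99.2, 49.7]
tcp_rot: [0.446, 0.548, -0.448, 0.547]
wrist_force: [-6.1, -0.3, 6.6]
width: 20.3
```

```bash
python3 chk.py wrist8
```

```text
7.65 20.00044738978875 [-5.6 -1.3  6.4] g [ 84.05 -45.03  49.7 ] yaw 11.54 want 11.57
posttop 3369 [-6.3  6.9 18.5] [-1.4  5.7 11.8] [82.2 84.6 86.1]
jawplate 2033 [-58.5 -40.3 -25.3] [13.2 19.  39.1] [33.5 34.9 38.2]
```

View pics/wrist8.png

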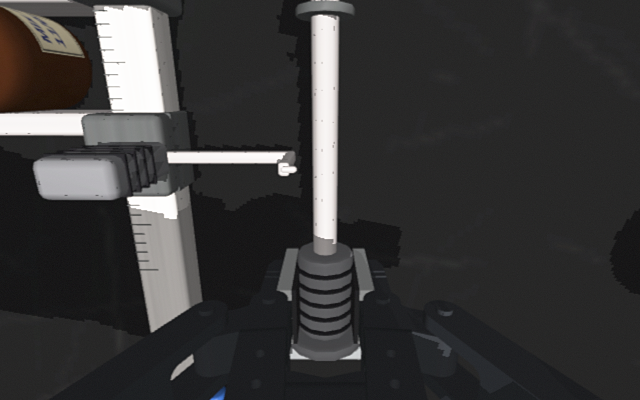

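Emit:
servo_tool(moves=[{"offset":[0,0,3],"twist":0},{"offset":[0,0,8],"twist":0},{"offset":[0,0,14],"twist":0},{"offset":[0,0,20],"twist":0},{"offset":[0,0,26],"twist":0},{"offset":[0,0,32],"twist":0},{"offset":[0,0,38],"twist":0},{"offset":[0,0,43],"twist":0},{"offset":[0,0,47],"twist":0},{"offset":[0,0,50],"twist":0},{"offset":[0,0,50],"twist":0},{"offset":[0,0,50],"twist":0}])

```text
time: 8.85
position: [634.7, -145.5, 49.6]
tcp_rot: [0.447, 0.55, -0.447, 0.546]
wrist_force: [-7.2, 5.4, 8.5]
width: 20.3
```

```bash
python3 chk.py wrist9; python3 -c "
from h import *
snap('side','side9')
c=load('wrist9');cv2.imwrite('pics/w9c.png',cv2.resize(c['pixels'][0:220,240:400],None,fx=4,fy=2.7,interpolation=cv2.INTER_CUBIC))"
```

```text
8.9 20.072757839489306 [-8.   6.1  8. ] g [ 84.02 -92.2   49.66] yaw 11.62 want 11.57
posttop 3704 [-5.8  7.2 18.5] [-2.   2.9  7.9] [82.2 84.7 86.4]
```

View pics/wrist9.png

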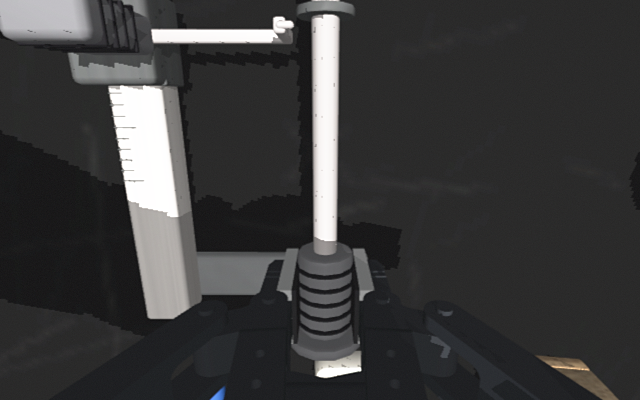

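```bash
python3 - <<'E'
from h import *
for t in ['wrist8','wrist9']:
    c=load(t);cv2.imwrite(f'pics/{t}c.png',cv2.resize(c['pixels'][0:40,260:370],None,fx=7,fy=7,interpolation=cv2.INTER_CUBIC))
E
```

```text
(no output)
```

View pics/wrist9c.png

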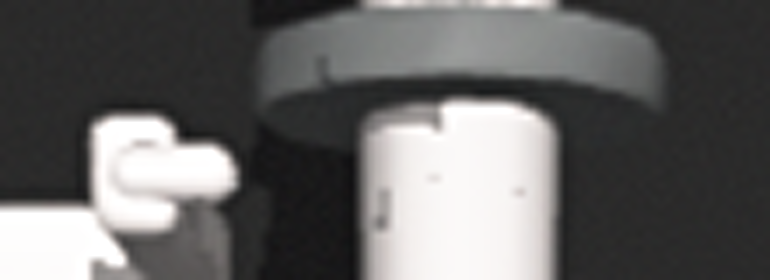

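```bash
python3 - <<'E'
from h import *
c=load('wrist9')
for n,u,v in [('ringL',297,11.7),('ringR',354.6,11.7),('tip',291.6,23.8)]: print(n,g(onplane(c,u,v,68)).round(2),g(w(c,u,v)).round(1))
# project predicted ring rims given y
for y0 in [8.5,9.05,9.5]:
  for dy in [-1.5,1.5]:
    print(y0,dy,[tuple(np.round([(p[0]-260+.5)*7-.5,(p[1]+.5)*7-.5])) for p in [proj(c,ug((84.5+9.5*np.sin(a),y0+dy,68+9.5*np.cos(a)))) for a in (-1.57,0,1.57)]])
print([tuple(np.round([(p[0]-260+.5)*7-.5,(p[1]+.5)*7-.5])) for p in [proj(c,ug((73.2,5.25,68)))]])
E
```

```text
ringL [75.34  8.43 68.  ] [75.4  8.2 69.1]
ringR [93.6   8.43 68.  ] [93.5  8.1 69.6]
tip [73.53  4.95 68.  ] [73.6  4.8 68.7]
8.5 -1.5 [(np.float64(255.0), np.float64(120.0)), (np.float64(464.0), np.float64(72.0)), (np.float64(673.0), np.float64(120.0))]
8.5 1.5 [(np.float64(254.0), np.float64(46.0)), (np.float64(465.0), np.float64(-9.0)), (np.float64(675.0), np.float64(46.0))]
9.05 -1.5 [(np.float64(255.0), np.float64(106.0)), (np.float64(464.0), np.float64(57.0)), (np.float64(674.0), np.float64(107.0))]
9.05 1.5 [(np.float64(253.0), np.float64(32.0)), (np.float64(465.0), np.float64(-24.0)), (np.float64(675.0), np.float64(33.0))]
9.5 -1.5 [(np.float64(255.0), np.float64(95.0)), (np.float64(464.0), np.float64(45.0)), (np.float64(674.0), np.float64(96.0))]
9.5 1.5 [(np.float64(253.0), np.float64(21.0)), (np.float64(465.0), np.float64(-36.0)), (np.float64(676.0), np.float64(21.0))]
[(np.float64(217.0), np.float64(162.0))]
```

Emit:
servo_tool(moves=[{"offset":[0,0,2],"twist":0},{"offset":[0,0,3.8],"twist":0},{"offset":[0,0,3.8],"twist":0},{"offset":[0,0,3.8],"twist":0},{"offset":[0,0,3.8],"twist":0}])

```text
time: 9.45
position: [635.4, -148.9, 49.6]
tcp_rot: [0.447, 0.55, -0.446, 0.546]
wrist_force: [-7.4, 5.4, 8.4]
width: 20.5
```

```bash
python3 chk.py wrist10; python3 - <<'E'
from h import *
t='wrist10'
c=load(t);cv2.imwrite(f'pics/{t}c.png',cv2.resize(c['pixels'][0:40,260:370],None,fx=7,fy=7,interpolation=cv2.INTER_CUBIC))
s=snap('side','side10');cv2.imwrite(f'pics/side10c.png',cv2.resize(s['pixels'][130:265,220:400],None,fx=4.4,fy=4.4,interpolation=cv2.INTER_CUBIC))
for y0 in [4.5,5,5.5]:
  for dy in [-1.5,1.5]:
    print(y0,dy,[tuple(np.round([(p[0]-260+.5)*7-.5,(p[1]+.5)*7-.5])) for p in [proj(c,ug((84.5+9.5*np.sin(a),y0+dy,68+9.5*np.cos(a)))) for a in (-1.57,0,1.57)]])
for y in (4.5,5,5.5):print([tuple(np.round([(p[0]-260+.5)*7-.5,(p[1]+.5)*7-.5])) for p in [proj(c,ug((73.2,y,68)))]])
E
```

```text
9.5 19.869900112265043 [-7.7  5.3  7.8] g [ 84.02 -95.77  49.66] yaw 11.64 want 11.57
posttop 2458 [-5.2  7.1 18.5] [-2.1  1.1  4.5] [82.1 84.5 86.3]
4.5 -1.5 [(np.float64(256.0), np.float64(131.0)), (np.float64(465.0), np.float64(85.0)), (np.float64(674.0), np.float64(132.0))]
4.5 1.5 [(np.float64(255.0), np.float64(58.0)), (np.float64(465.0), np.float64(4.0)), (np.float64(675.0), np.float64(58.0))]
5 -1.5 [(np.float64(256.0), np.float64(119.0)), (np.float64(465.0), np.float64(72.0)), (np.float64(674.0), np.float64(120.0))]
5 1.5 [(np.float64(255.0), np.float64(46.0)), (np.float64(465.0), np.float64(-9.0)), (np.float64(676.0), np.float64(46.0))]
5.5 -1.5 [(np.float64(256.0), np.float64(107.0)), (np.float64(465.0), np.float64(58.0)), (np.float64(674.0), np.float64(107.0))]
5.5 1.5 [(np.float64(254.0), np.float64(33.0)), (np.float64(465.0), np.float64(-23.0)), (np.float64(676.0), np.float64(33.0))]
[(np.float64(216.0), np.float64(95.0))]
[(np.float64(216.0), np.float64(83.0))]
[(np.float64(215.0), np.float64(70.0))]
```

View pics/wrist10c.png

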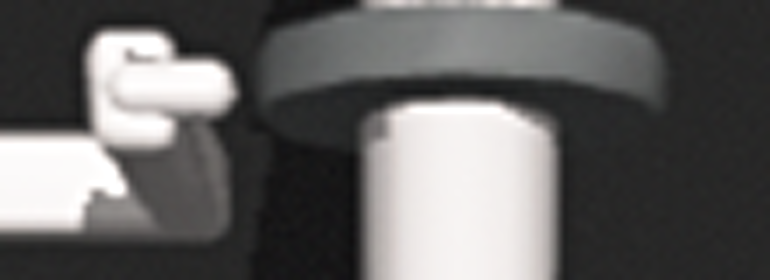

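View pics/side10c.png

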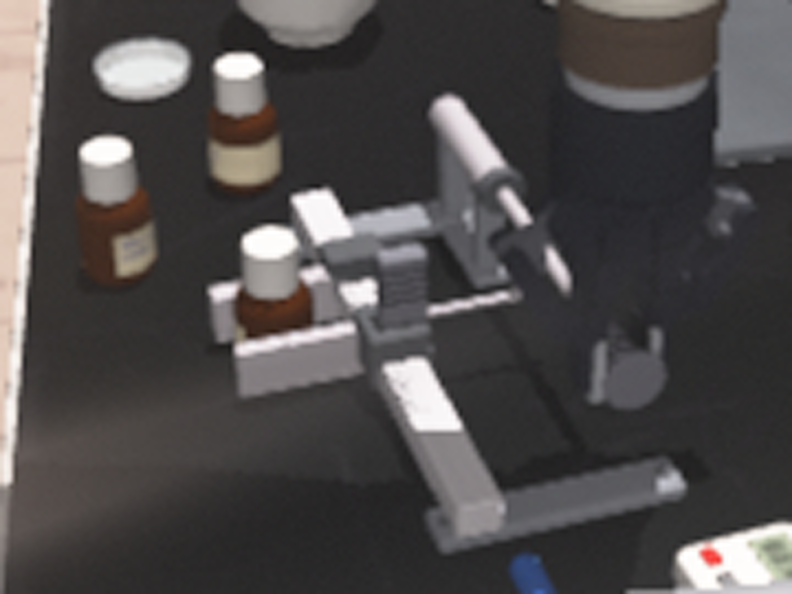

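```bash
python3 - <<'E'
from h import *
print(env.job_done()); s=env.read_state(); print(s['time'],g(s['position']),s['width'])
E
```

```text
the job is handed in; nothing more can be done
None
the job is handed in; nothing more can be done
```

I closed the moving jaw on the bottle, the one of the three look-alikes farthest to the robot's right. I then pulled the rod about 51 mm by its knob and handed the job in at about 9.5 s with the knob still gripped.

- **Jaw and bottle:** I pushed the post with closed fingers until the force reached about 23 N and the bottle stopped moving. After I let go, the jaw and bottle stayed in place. The last side view shows the bottle upright between the jaws.
- **Ring and pointer:** In the last wrist picture the ring and the pointer tip are level to about 0.2 mm. Arm travel instead puts the ring 0.3 to 0.5 mm short of the pointer, so the two checks disagree slightly.
- **Grip on the knob:** The fingers closed to about 20 mm on the 22 mm knob, with roughly 8 N sideways and 8 N upward on the wrist. That suggests a slightly off-centre grip, but I saw no slip while pulling or holding.
- **Other things:** I did not touch the vial, the timer or the pen, but I did not check their positions separately at the end. I could not read the robot's state after handing in.

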